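# Switch tea caddies: tip one lid shut, flip the other open

## Robot

A 6-joint arm with a two-finger parallel gripper is mounted at the origin on a cart in front of the work surface, level with it; the furniture and walls round the work are solid. World frame = base frame: x ahead of the robot, y to its left, z up, the work surface at z = 0. Lengths are in m, angles in rad, forces in N, time in s.
With the tool pointing down it reaches from about 0.4 to 0.825 m from the base axis. Payload 7 kg.
Tool frame: the origin (TCP) lies at the very end of the fingers, on their centre line; the grasp point (between the pads) lies 19 mm behind it; z points along the fingers, y is the line along which they close (so a half turn about z gives the same grasp; the last joint's range is limited). The gripper opens to 88 mm and grips with 3 to 60 N. Pads are 19 mm wide; open, the fingers measure 130 mm over their backs; the gripper's body (78 mm by 193 mm) begins 47 mm behind the grasp point.
Start: joints at [1.506, 0.359, 0.012, 0, -1.224, -0.288], TCP at [0.233, 0.633, 0.227] pointing down, gripper open.
Joint ranges: [-3.07, 3.07], [-1.43, 2.12], [-1.02, 1.25], [-3.03, 1.67], [-3.05, -0], [-3.03, 3.03]. Speed limits (rad/s): [2.39, 2.39, 3.01, 3.14, 3.14, 3.14].

## Interface

Orientations are given as [roll, pitch, yaw] about the fixed x, y, z axes, in that order (R = Rz(yaw) Ry(pitch) Rx(roll)).
In Python, from station import arm gives the robot as it stands. The module is installed in compiled form; this text tells all that it offers.
- The arm moves only by the shell command python3 -m crank 'ROWS' [FORCE]. ROWS is JSON, a list of rows, each an object of numbers: "dx", "dy", "dz": the shift along the world's x, y, z in m; "twist": the turn about the world's z in degrees; "grip": the opening, from -1 (shut) to 1 (fully open). A call has exactly 5 rows; each row is the pose to reach, as a shift and turn from the pose commanded when the call began; what a row does not reach only later rows make up. A row lasts 1/12 s, in which the tool goes at most 41.7 mm and 7.16 degrees, less where a joint would pass 70% of its speed; a pose out of reach is approached as far as the arm can. A call with a gripper value outside its range is refused whole. The fingers move at their own pace and stop on an object; FORCE is the grip in N (left out, the last holds). Time passes only in rows, so rows that repeat a pose let the fingers close, or fill a call up. It gives the time, the measured TCP pose, the force, the opening and the grip force at its end, in the units of the state.
- arm.get_state(): the state, without advancing time (a new reading comes with each control period).
- arm.grab_frame(name): name is "scene" or "top" or "wrist"; returns the picture (420x560x3 uint8, red, green, blue); there is no depth.
- arm.get_calibration(name): a dict with "fx", "fy", "cx", "cy" (pixels), "cam_to_world" (4x4, takes a point from camera to world coordinates); the wrist camera has in their place "tool_from_camera" (4x4, takes a point from camera to tool coordinates, whose origin is the TCP and whose axes are the flange's). Camera axes: x right, y down, z forward; pixel columns grow to the right and rows downward; lengths in m; the calibration is good to about 2 mm. A picture is of the moment at which its call begins: read the wrist's pose just before it. get_calibration takes no time and is no camera call.
- arm.job_done(): hands the job in; it is judged then, once.
The state is a dict: "t": time; "q": joint angles; "qd": joint speeds; "joint_efforts": joint torques, N m; "eef_pos": TCP position; "ee_rot": TCP orientation; "force": force on the tool from outside, world axes, zero at the start; "moment": the same for the moment, N m; "width": finger opening in m; "gripper_force": force on a finger pad.
Only numpy, scipy, OpenCV 4.12 (cv2) and the standard library are available. Lean on these libraries where they do the work, as an engineer would, in place of code of your own. Each camera call takes 0.05 s, during which the arm holds its last target. There are 200 camera calls.

## Task

We are changing teas: push the open lid of the red caddy over so that it falls shut, and flip the lid of the green caddy up by its brass thumb tab, past upright, so that it leans back and stays open by itself. Use only gentle touches and pushes with the fingertips: do not grip or lift anything, leave both caddies standing where they are, and do not disturb the other things on the table.

Things in the scene. Friction and masses are not known exactly. Their poses are not given: they have to be found in the camera images.
- green_caddy: green painted metal tea caddy with a hinged lid, starts shut; it must end open. Loose, about 1 kg, body 90 mm deep (x), 110 wide (y), 75 high; top at 87 mm when shut. Origin: centre of its underside; x points from the front (tab side, facing the robot, yawed up to 0.4 rad) to the hinge at the back; z up. Stands left or right, differing from run to run.
- green_hinge (a point): middle of the hinge line of the green caddy: on its back top edge, 45 mm behind the centre and 75 mm above the underside; the hinge runs along the caddy's y. Axes as the caddy's.
- green_tab (a point): middle of the free end of the brass thumb tab on the green lid, 115 mm from the hinge; axes turn with the lid. Tab 50 mm wide (y), 5 thick with a 7 mm bead at its end, 24 mm overhang. Lid shut: 25 mm in front of the front wall, 80 mm above the table, bead's underside at 76.5 mm, free below: a tilted fingertip fits under it. Lid plate 92 x 114 x 8 mm.
- green_lid (a joint): lid angle of the green caddy, rad: 0 shut, 1.57 upright, 1.95 resting open against its stop, leaning back. The lid (120 g) turns almost freely: it falls shut when let go below about 1.4 and falls back open when let go above about 1.55; lifting the tab takes under 1 N.
- red_caddy: red painted metal tea caddy with a hinged lid, starts open; it must end shut. Loose, about 1 kg, body 90 mm deep (x), 110 wide (y), 75 high; top at 87 mm when shut. Origin: centre of its underside; x points from the front (tab side, facing the robot, yawed up to 0.4 rad) to the hinge at the back; z up. Stands left or right, differing from run to run.
- red_hinge (a point): middle of the hinge line of the red caddy: on its back top edge, 45 mm behind the centre and 75 mm above the underside; the hinge runs along the caddy's y. Axes as the caddy's.
- red_tab (a point): middle of the free end of the brass thumb tab on the red lid, 115 mm from the hinge; axes turn with the lid. Tab 50 mm wide (y), 5 thick with a 7 mm bead at its end, 24 mm overhang. Lid shut: 25 mm in front of the front wall, 80 mm above the table, bead's underside at 76.5 mm, free below: a tilted fingertip fits under it. Lid plate 92 x 114 x 8 mm.
- red_lid (a joint): lid angle of the red caddy, rad: 0 shut, 1.57 upright, 1.95 resting open against its stop, leaning back. The lid (120 g) turns almost freely: it falls shut when let go below about 1.4 and falls back open when let go above about 1.55; lifting the tab takes under 1 N.
- tea_carton: bystander, loose: small yellow-green carton, 50x72x45 mm, between and in front of the caddies. Origin: underside centre.
- white_mug: bystander, loose: white mug, 85x114x105 mm, front left. Origin: underside centre.
- spice_jar: bystander, loose: jar with a green cap, 46 mm across, 106 mm high, at the back. Origin: underside centre.
- tin: bystander, loose: low round tin, 86 mm across, 40 mm high, front right. Origin: underside centre.
- soup_carton: bystander, loose: small green carton, 35x61x61 mm, at the back. Origin: underside centre.
- matches: bystander, loose: matchbox, 36x53x14 mm, in front of the left caddy. Origin: underside centre.

How it is judged:
By the outcome, as a careful person would: the job done as asked, in the order asked, and still so for the second after the job is handed in, with the robot touching nothing.
It also fails if it takes over 51 s, if anything falls off the work surface, if the arm or the gripper's body presses on something with over 40 N, if the wrist force passes 120 N, or if a joint passes its speed limit or range.

## Working session

There is one attempt and no reset: what is moved stays moved. The work goes in short steps, Python scripts to look and compute and a shell command to move; the robot and the scene stay as the last step left them, time stands still between calls to the robot, and variables do not carry over. Pictures are saved under pics/ and viewed, at most 10 in all, crops included, and the job is handed in when it is done.

```bash
mkdir -p pics
python3 - <<'E'
from station import arm
import cv2,numpy as np
for n in("scene","top"):
    cv2.imwrite(f"pics/{n}0.png",arm.grab_frame(n)[:,:,::-1])
    c=arm.get_calibration(n);print(n,c["fx"],c["cx"],c["cy"],np.round(c["cam_to_world"],3).tolist())
c=arm.get_calibration("wrist");print({k:np.round(v,3).tolist() for k,v in c.items()})
s=arm.get_state();print({k:np.round(v,3).tolist() for k,v in s.items()})
E
```

```text
scene 528.5346535047028 283.0738836986661 211.0875805548952 [[0.864, -0.209, 0.458, -0.08], [-0.503, -0.38, 0.776, -1.134], [0.012, -0.901, -0.434, 0.667], [0.0, 0.0, 0.0, 1.0]]
top 546.025191920262 285.3405570148921 206.12106572531277 [[-0.009, -0.998, 0.056, 0.478], [-1.0, 0.009, -0.007, -0.094], [0.006, -0.056, -0.998, 1.436], [0.0, 0.0, 0.0, 1.0]]
{'fx': 314.576, 'fy': 314.576, 'cx': 276.021, 'cy': 213.274, 'tool_from_camera': [[0.0, -0.964, -0.265, 0.07], [1.0, -0.0, 0.001, 0.001], [-0.001, -0.265, 0.964, -0.158], [0.0, 0.0, 0.0, 1.0]]}
{'t': 0.1, 'q': [1.506, 0.359, 0.011, -0.0, -1.224, -0.288], 'qd': [0.0, -0.001, 0.003, 0.002, 0.001, -0.0], 'joint_efforts': [-0.001, -58.417, 29.375, 7.015, 0.01, -0.0], 'eef_pos': [0.233, 0.633, 0.226], 'ee_rot': [3.14, -0.0, -0.353], 'force': [0.421, -0.217, -0.213], 'moment': [-0.051, 0.006, -0.041], 'gripper_force': 0.0, 'width': 0.087}
```

View pics/scene0.png

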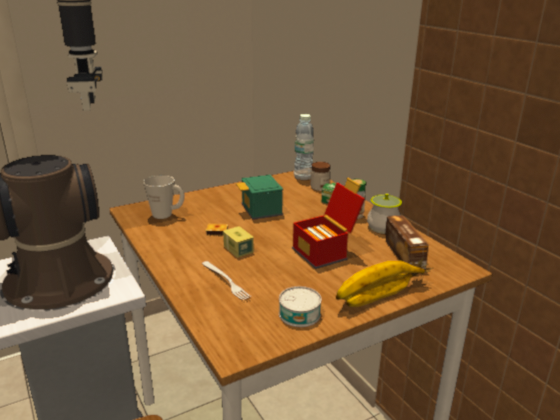

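View pics/top0.png

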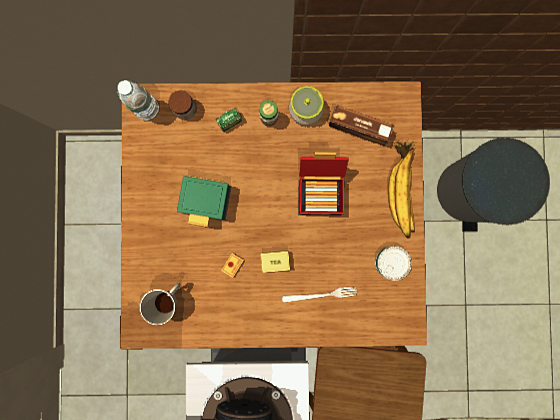

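The scene view shows the green caddy shut on the left, in front of the mug side, and the red one open on the right. In the top view the green lid is near (203,197) with its tab at (199,221). The red body is near (322,197) and its raised lid tab at (325,155).

```bash
cat > h.py <<'E'
import numpy as np,cv2
from station import arm
def ray(n,uv,z,c=None):
    c=c or arm.get_calibration(n);T=np.array(c["cam_to_world"])
    uv=np.atleast_2d(uv).astype(float)
    d=np.c_[(uv[:,0]-c["cx"])/c["fx"],(uv[:,1]-c["cy"])/c["fy"],np.ones(len(uv))]@T[:3,:3].T
    return T[:3,3]+d*((z-T[2,3])/d[:,2])[:,None]
def big(m):
    cs,_=cv2.findContours(m.astype(np.uint8),cv2.RETR_EXTERNAL,cv2.CHAIN_APPROX_NONE)
    return max(cs,key=cv2.contourArea)
def rect(P):
    (c,s,a)=cv2.minAreaRect((P[:,:2]*1000).astype(np.float32));return np.round(c,1),np.round(s,1),round(a,1)
E
python3 - <<'E'
from h import *
im=cv2.imread("pics/top0.png");hsv=cv2.cvtColor(im,cv2.COLOR_BGR2HSV)
print(hsv[197,203],hsv[221,199],hsv[210,213:232:2].tolist(),hsv[205:228:2,190].tolist(),hsv[175,322],hsv[212,322],hsv[155,325])
H,S,V=cv2.split(hsv)
def win(m,x0,x1,y0,y1):
    o=np.zeros_like(m);o[y0:y1,x0:x1]=m[y0:y1,x0:x1];return o
g=win((H>60)&(H<95)&(S>90)&(V>=hsv[197,203][2]*0.85),165,245,165,240)
t=win((H>18)&(H<35)&(S>120)&(V>140),180,220,210,232)
r=win(((H<5)|(H>174))&(S>170)&(V>60),285,365,145,225)
for n,m,z in(("g",g,.087),("gt",t,.080),("r",r,.075)):
    c=big(m)[:,0];print(n,len(c),c.min(0),c.max(0),rect(ray("top",c,z)))
cr=np.hstack([cv2.resize(im[165:235,165:245],None,fx=5,fy=5,interpolation=2),cv2.resize(im[145:225,290:360],(350,400),interpolation=2)[:350]])
cv2.imwrite("pics/crop.png",cr)
E
```

```text
[ 69 109 145] [ 25 156 245] [[69, 108, 144], [69, 112, 144], [68, 109, 136], [68, 111, 154], [69, 113, 154], [68, 113, 52], [72, 116, 33], [14, 167, 93], [14, 168, 111], [13, 167, 107]] [[69, 109, 150], [68, 110, 155], [70, 112, 141], [70, 111, 151], [50, 91, 146], [26, 158, 255], [25, 156, 247], [25, 155, 247], [23, 163, 242], [20, 176, 227], [14, 165, 202], [14, 175, 184]] [178 238 107] [  0 223 160] [ 17 180 102]
g 153 [177 176] [226 218] (array([577.3, 102.8]), array([110.5,  88.3]), 79.6)
gt 52 [188 214] [208 225] (array([522.2, 113.5]), array([47.7, 23.2]), 80.0)
r 357 [299 157] [348 213] (array([ 606.4, -199.8]), array([123.1, 141. ]), 89.4)
```

View pics/crop.png

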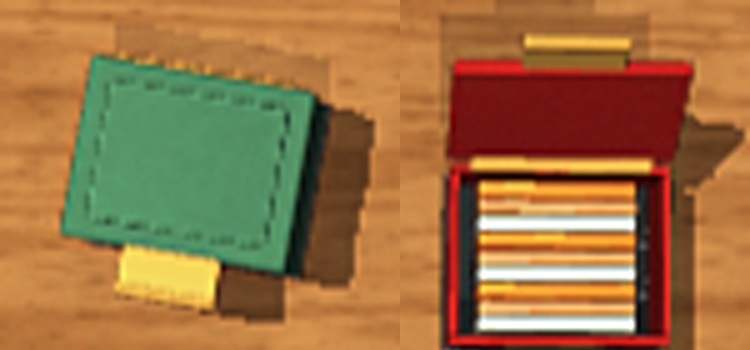

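The crop shows the green lid yawed about −10°, with its tab toward the robot. The red caddy is nearly square to the axes: its rim spans columns 300–344 and rows 179–214, and its lid tab top is at row 152, columns 315–336.

Run:
```python
from h import *
print((ray("top",[[300,214],[344,214],[300,179],[344,179]],.075)*1000).round())
print((ray("top",[[315,152.5],[336,152.5]],.182)*1000).round())
```

```text
[[ 534. -140.   75.]
 [ 533. -250.   75.]
 [ 622. -141.   75.]
 [ 621. -251.   75.]]
[[ 672. -173.  182.]
 [ 671. -221.  182.]]
```

```bash
R='[{"dx":0.02,"dy":-0.035,"grip":-1},{"dx":0.04,"dy":-0.07,"grip":-1},{"dx":0.06,"dy":-0.105,"grip":-1},{"dx":0.08,"dy":-0.14,"grip":-1},{"dx":0.1,"dy":-0.175,"grip":-1}]'; : 
python3 -m crank '[{"dx":0.02,"dy":-0.035,"twist":4,"grip":-1},{"dx":0.04,"dy":-0.07,"twist":8,"grip":-1},{"dx":0.06,"dy":-0.105,"twist":12,"grip":-1},{"dx":0.08,"dy":-0.14,"twist":16,"grip":-1},{"dx":0.1,"dy":-0.175,"twist":20,"grip":-1}]' 5
python3 -m crank '[{"dx":0.02,"dy":-0.035,"grip":-1},{"dx":0.04,"dy":-0.07,"grip":-1},{"dx":0.06,"dy":-0.105,"grip":-1},{"dx":0.08,"dy":-0.14,"grip":-1},{"dx":0.1,"dy":-0.175,"grip":-1}]'
```

```text
invalid input at $[0]: expected keys dx, dy, dz, twist, grip
invalid input at $[0]: expected keys dx, dy, dz, twist, grip
```

All five keys are needed in each row.

```bash
python3 -m crank '[{"dx":0.02,"dy":-0.035,"dz":0,"twist":4,"grip":-1},{"dx":0.04,"dy":-0.07,"dz":0,"twist":8,"grip":-1},{"dx":0.06,"dy":-0.105,"dz":0,"twist":12,"grip":-1},{"dx":0.08,"dy":-0.14,"dz":0,"twist":16,"grip":-1},{"dx":0.1,"dy":-0.175,"dz":0,"twist":20,"grip":-1}]' 5
python3 -m crank '[{"dx":0.02,"dy":-0.035,"dz":0,"twist":0,"grip":-1},{"dx":0.04,"dy":-0.07,"dz":0,"twist":0,"grip":-1},{"dx":0.06,"dy":-0.105,"dz":0,"twist":0,"grip":-1},{"dx":0.08,"dy":-0.14,"dz":0,"twist":0,"grip":-1},{"dx":0.1,"dy":-0.175,"dz":0,"twist":0,"grip":-1}]'
```

```text
t: 0.52
eef_pos: [0.3336, 0.4565, 0.2262]
ee_rot: [3.141, 0.0, 0.0]
force: [1.7, 1.1, -0.7]
width: 0.06
gripper_force: 0.0
t: 0.93
eef_pos: [0.4335, 0.2814, 0.2265]
ee_rot: [-3.142, 0.0, -0.003]
force: [0.7, 0.3, -0.5]
width: 0.0263
gripper_force: 0.0
```

```bash
python3 -m crank '[{"dx":0.025,"dy":-0.03,"dz":0,"twist":0,"grip":-1},{"dx":0.05,"dy":-0.06,"dz":0,"twist":0,"grip":-1},{"dx":0.075,"dy":-0.09,"dz":0,"twist":0,"grip":-1},{"dx":0.1,"dy":-0.12,"dz":0,"twist":0,"grip":-1},{"dx":0.125,"dy":-0.15,"dz":0,"twist":0,"grip":-1}]'
python3 -m crank '[{"dx":0.025,"dy":-0.03,"dz":0,"twist":0,"grip":-1},{"dx":0.05,"dy":-0.06,"dz":0,"twist":0,"grip":-1},{"dx":0.075,"dy":-0.09,"dz":0,"twist":0,"grip":-1},{"dx":0.1,"dy":-0.12,"dz":0,"twist":0,"grip":-1},{"dx":0.125,"dy":-0.15,"dz":0,"twist":0,"grip":-1}]'
python3 -m crank '[{"dx":0.02,"dy":-0.035,"dz":0,"twist":0,"grip":-1},{"dx":0.04,"dy":-0.07,"dz":0,"twist":0,"grip":-1},{"dx":0.04,"dy":-0.105,"dz":0,"twist":0,"grip":-1},{"dx":0.04,"dy":-0.14,"dz":0,"twist":0,"grip":-1},{"dx":0.04,"dy":-0.177,"dz":0,"twist":0,"grip":-1}]'
python3 - <<'E'
from h import *
print(arm.get_state()["eef_pos"])
im=arm.grab_frame("top")[150:260,250:400]; w=arm.grab_frame("wrist")[70:350]
s=arm.grab_frame("scene")[130:290,250:450]
cv2.imwrite("pics/a.png",np.hstack([cv2.resize(s,(400,320)),cv2.resize(w,(400,320),interpolation=3)])[:,:,::-1])
E
```

```text
t: 1.35
eef_pos: [0.559, 0.1316, 0.2264]
ee_rot: [-3.142, 0.0, -0.004]
force: [0.9, 0.5, 0.7]
width: 0.0005
gripper_force: 0.0
t: 1.77
eef_pos: [0.684, -0.0184, 0.2261]
ee_rot: [3.142, 0.001, -0.004]
force: [0.9, 0.9, -0.0]
width: 0.0005
gripper_force: 0.0
t: 2.18
eef_pos: [0.7231, -0.1951, 0.2253]
ee_rot: [-3.141, 0.002, -0.004]
force: [1.0, -0.5, 0.0]
width: 0.0005
gripper_force: 0.0
[ 0.72306247 -0.19508088  0.22532474]
```

View pics/a.png

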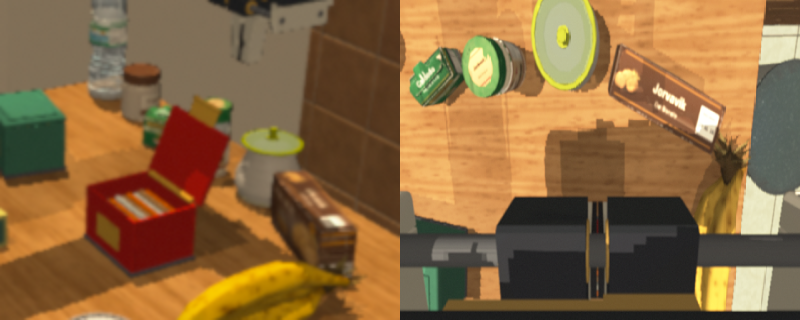

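The gripper hangs behind the open red lid, clear of the pot and the bar behind it. Now lower the gripper and push toward the robot.

```bash
python3 -m crank '[{"dx":0,"dy":0,"dz":-0.025,"twist":0,"grip":-1},{"dx":0,"dy":0,"dz":-0.05,"twist":0,"grip":-1},{"dx":0,"dy":0,"dz":-0.075,"twist":0,"grip":-1},{"dx":-0.01,"dy":0,"dz":-0.08,"twist":0,"grip":-1},{"dx":-0.02,"dy":0,"dz":-0.08,"twist":0,"grip":-1}]'
python3 -m crank '[{"dx":-0.01,"dy":0,"dz":0,"twist":0,"grip":-1},{"dx":-0.02,"dy":0,"dz":0,"twist":0,"grip":-1},{"dx":-0.03,"dy":0,"dz":0,"twist":0,"grip":-1},{"dx":-0.04,"dy":0,"dz":0,"twist":0,"grip":-1},{"dx":-0.05,"dy":0,"dz":0,"twist":0,"grip":-1}]'
python3 -m crank '[{"dx":-0.01,"dy":0,"dz":0,"twist":0,"grip":-1},{"dx":-0.02,"dy":0,"dz":0,"twist":0,"grip":-1},{"dx":-0.03,"dy":0,"dz":0,"twist":0,"grip":-1},{"dx":-0.04,"dy":0,"dz":0,"twist":0,"grip":-1},{"dx":-0.05,"dy":0,"dz":0,"twist":0,"grip":-1}]'
python3 -m crank '[{"dx":-0.01,"dy":0,"dz":0,"twist":0,"grip":-1},{"dx":-0.02,"dy":0,"dz":0,"twist":0,"grip":-1},{"dx":-0.02,"dy":0,"dz":0,"twist":0,"grip":-1},{"dx":-0.02,"dy":0,"dz":0,"twist":0,"grip":-1},{"dx":-0.02,"dy":0,"dz":0,"twist":0,"grip":-1}]'
python3 - <<'E'
from h import *
s=arm.grab_frame("scene")[110:310,200:450]
cv2.imwrite("pics/b.png",cv2.resize(s,(600,480))[:,:,::-1])
E
```

```text
t: 2.75
eef_pos: [0.7014, -0.1922, 0.1424]
ee_rot: [-3.141, 0.006, -0.003]
force: [-0.5, -0.6, 0.1]
width: 0.0006
gripper_force: 0.0
t: 3.17
eef_pos: [0.6525, -0.1933, 0.1468]
ee_rot: [-3.142, -0.001, -0.003]
force: [0.3, -0.0, 0.3]
width: 0.0006
gripper_force: 0.1
t: 3.58
eef_pos: [0.6021, -0.1937, 0.1466]
ee_rot: [3.142, 0.0, -0.004]
force: [-0.4, -0.8, 0.5]
width: 0.0005
gripper_force: 0.0
t: 4.0
eef_pos: [0.5835, -0.1937, 0.1468]
ee_rot: [3.141, -0.001, -0.004]
force: [-0.5, 0.2, -0.8]
width: 0.0005
gripper_force: 0.0
```

View pics/b.png

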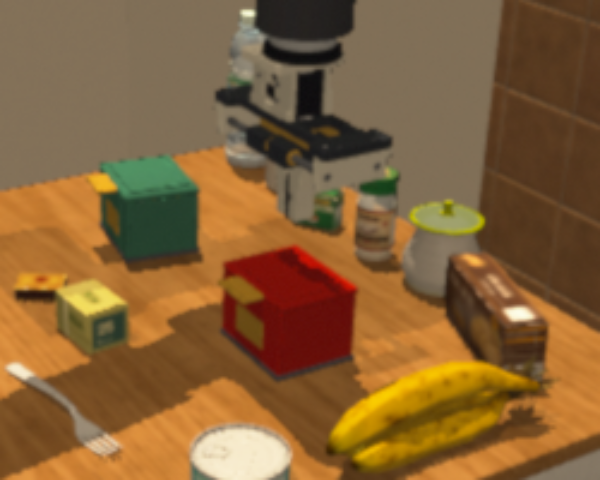

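The red lid has fallen shut in place, with its tab forward. Next is the green caddy: lift, cross to the front of its tab and turn −10°.

```bash
python3 -m crank '[{"dx":0,"dy":0,"dz":0.03,"twist":0,"grip":-1},{"dx":-0.01,"dy":0.01,"dz":0.055,"twist":0,"grip":-1},{"dx":-0.02,"dy":0.045,"dz":0.055,"twist":-3,"grip":-1},{"dx":-0.035,"dy":0.08,"dz":0.055,"twist":-6,"grip":-1},{"dx":-0.05,"dy":0.115,"dz":0.055,"twist":-10,"grip":-1}]'
python3 -m crank '[{"dx":-0.015,"dy":0.035,"dz":0,"twist":0,"grip":-1},{"dx":-0.03,"dy":0.07,"dz":0,"twist":0,"grip":-1},{"dx":-0.045,"dy":0.105,"dz":0,"twist":0,"grip":-1},{"dx":-0.06,"dy":0.14,"dz":0,"twist":0,"grip":-1},{"dx":-0.075,"dy":0.175,"dz":0,"twist":0,"grip":-1}]'
python3 -m crank '[{"dx":0,"dy":0.027,"dz":-0.01,"twist":0,"grip":-1},{"dx":0,"dy":0.027,"dz":-0.045,"twist":0,"grip":-1},{"dx":0,"dy":0.027,"dz":-0.08,"twist":0,"grip":-1},{"dx":0,"dy":0.027,"dz":-0.11,"twist":0,"grip":-1},{"dx":0,"dy":0.027,"dz":-0.14,"twist":0,"grip":-1}]'
python3 - <<'E'
from h import *
s=arm.get_state();print(s["eef_pos"],s["ee_rot"])
w=arm.grab_frame("wrist");t=arm.grab_frame("top")[150:255,150:290]
cv2.imwrite("pics/c.png",np.hstack([cv2.resize(w,(400,300)),cv2.resize(t,(400,300))])[:,:,::-1])
E
```

```text
t: 4.47
eef_pos: [0.5332, -0.0776, 0.2017]
ee_rot: [-3.141, -0.001, -0.182]
force: [0.1, 0.9, -0.8]
width: 0.0
gripper_force: 0.0
t: 4.88
eef_pos: [0.4576, 0.0981, 0.2018]
ee_rot: [-3.141, -0.001, -0.178]
force: [0.2, 0.8, 0.4]
width: 0.0006
gripper_force: 0.0
t: 5.3
eef_pos: [0.4583, 0.124, 0.0603]
ee_rot: [-3.141, -0.0, -0.177]
force: [0.2, 0.8, -0.4]
width: 0.0007
gripper_force: 0.0
[0.45833895 0.12400453 0.06034383] [-3.14114457e+00 -4.50640773e-04 -1.77257944e-01]
```

View pics/c.png

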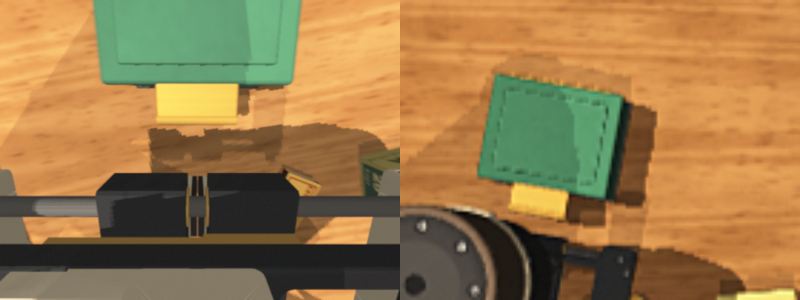

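The wrist view shows the tab centred ahead of the closed fingers and square to them, with its bead edge at row ~171, column ~276 in full pixels. That puts it about 51 mm ahead of the TCP, so I'll close in.

```bash
python3 -m crank '[{"dx":0.015,"dy":-0.003,"dz":0,"twist":0,"grip":-1},{"dx":0.03,"dy":-0.0055,"dz":0,"twist":0,"grip":-1},{"dx":0.036,"dy":-0.0065,"dz":0,"twist":0,"grip":-1},{"dx":0.037,"dy":-0.0065,"dz":0,"twist":0,"grip":-1},{"dx":0.037,"dy":-0.0065,"dz":0,"twist":0,"grip":-1}]'
for i in 1; do python3 -m crank '[{"dx":0.001,"dy":0,"dz":0,"twist":0,"grip":-1},{"dx":0.002,"dy":0,"dz":0,"twist":0,"grip":-1},{"dx":0.002,"dy":0,"dz":0,"twist":0,"grip":-1},{"dx":0.002,"dy":0,"dz":0,"twist":0,"grip":-1},{"dx":0.002,"dy":0,"dz":0,"twist":0,"grip":-1}]'; done
python3 -m crank '[{"dx":0.001,"dy":0,"dz":0,"twist":0,"grip":-1},{"dx":0.002,"dy":0,"dz":0,"twist":0,"grip":-1},{"dx":0.002,"dy":0,"dz":0,"twist":0,"grip":-1},{"dx":0.002,"dy":0,"dz":0,"twist":0,"grip":-1},{"dx":0.002,"dy":0,"dz":0,"twist":0,"grip":-1}]'
```

```text
t: 5.82
eef_pos: [0.4958, 0.117, 0.0625]
ee_rot: [-3.141, -0.001, -0.179]
force: [-0.2, -1.1, 0.0]
width: 0.0004
gripper_force: 0.0
t: 6.23
eef_pos: [0.497, 0.1169, 0.0617]
ee_rot: [-3.142, -0.0, -0.178]
force: [-0.2, 0.5, 0.6]
width: 0.0007
gripper_force: 0.0
t: 6.65
eef_pos: [0.4976, 0.1166, 0.0613]
ee_rot: [3.14, 0.002, -0.179]
force: [-7.4, 3.0, 6.0]
width: 0.0004
gripper_force: 4.0
```

Contact is made: Fx is about −7 N at TCP x ≈ 0.4976. Now a gentle friction lift along the arc.

```bash
python3 -m crank '[{"dx":0,"dy":0,"dz":0.002,"twist":0,"grip":-1},{"dx":0,"dy":0,"dz":0.004,"twist":0,"grip":-1},{"dx":0,"dy":0,"dz":0.007,"twist":0,"grip":-1},{"dx":0.0005,"dy":0,"dz":0.01,"twist":0,"grip":-1},{"dx":0.001,"dy":0,"dz":0.013,"twist":0,"grip":-1}]'
python3 - <<'E'
from h import *
s=arm.grab_frame("scene")[160:240,200:310];w=arm.grab_frame("wrist")
cv2.imwrite("pics/d.png",np.hstack([cv2.resize(w,(400,300)),cv2.resize(s,(400,300))])[:,:,::-1])
E
```

```text
t: 7.07
eef_pos: [0.4995, 0.1164, 0.0745]
ee_rot: [3.141, 0.001, -0.178]
force: [-5.2, 0.0, 0.3]
width: 0.0005
gripper_force: 2.4
```

View pics/d.png

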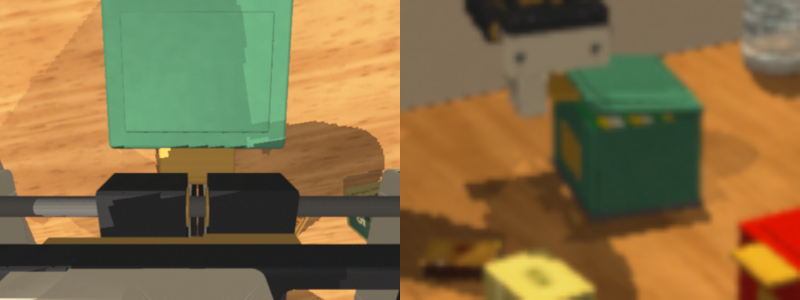

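The lid is rising with the finger: tea bags show under its raised edge, about 7° open. I'll keep following the arc.

```bash
python3 -m crank '[{"dx":0.001,"dy":0,"dz":0.0054,"twist":0,"grip":-1},{"dx":0.0025,"dy":-0.0005,"dz":0.011,"twist":0,"grip":-1},{"dx":0.0045,"dy":-0.0008,"dz":0.0167,"twist":0,"grip":-1},{"dx":0.0065,"dy":-0.0012,"dz":0.0222,"twist":0,"grip":-1},{"dx":0.0085,"dy":-0.0015,"dz":0.0276,"twist":0,"grip":-1}]'
python3 -m crank '[{"dx":0.0035,"dy":-0.0006,"dz":0.007,"twist":0,"grip":-1},{"dx":0.0075,"dy":-0.0013,"dz":0.0137,"twist":0,"grip":-1},{"dx":0.012,"dy":-0.002,"dz":0.0202,"twist":0,"grip":-1},{"dx":0.0165,"dy":-0.003,"dz":0.0263,"twist":0,"grip":-1},{"dx":0.022,"dy":-0.004,"dz":0.032,"twist":0,"grip":-1}]'
python3 - <<'E'
from h import *
s=arm.grab_frame("scene")[140:240,180:310];w=arm.grab_frame("wrist")
cv2.imwrite("pics/e.png",np.hstack([cv2.resize(w,(400,300)),cv2.resize(s,(400,300))])[:,:,::-1])
E
```

```text
t: 7.58
eef_pos: [0.5088, 0.1151, 0.1027]
ee_rot: [3.141, 0.0, -0.178]
force: [-4.7, -0.1, 1.7]
width: 0.0004
gripper_force: 2.4
t: 8.0
eef_pos: [0.5313, 0.1112, 0.1353]
ee_rot: [-3.141, -0.001, -0.178]
force: [-4.5, -1.5, 4.0]
width: 0.0005
gripper_force: 2.5
```

View pics/e.png

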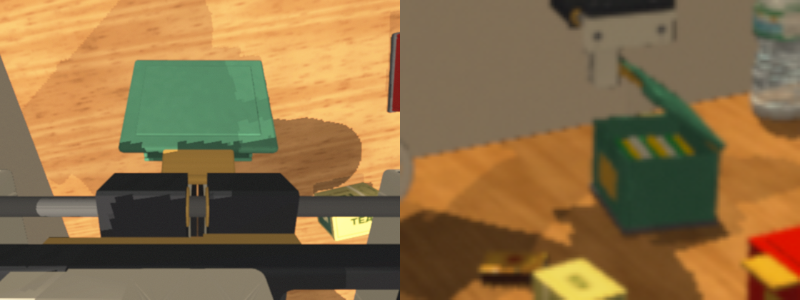

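The lid is now about 42° up with its bead resting on the finger face, and the caddy hasn't moved. Continuing the arc past upright.

```bash
python3 -m crank '[{"dx":0.0065,"dy":-0.001,"dz":0.0067,"twist":0,"grip":-1},{"dx":0.014,"dy":-0.0025,"dz":0.0128,"twist":0,"grip":-1},{"dx":0.022,"dy":-0.004,"dz":0.018,"twist":0,"grip":-1},{"dx":0.03,"dy":-0.0055,"dz":0.0228,"twist":0,"grip":-1},{"dx":0.039,"dy":-0.007,"dz":0.0267,"twist":0,"grip":-1}]'
python3 -m crank '[{"dx":0.01,"dy":-0.002,"dz":0.0036,"twist":0,"grip":-1},{"dx":0.02,"dy":-0.0035,"dz":0.006,"twist":0,"grip":-1},{"dx":0.03,"dy":-0.0055,"dz":0.0072,"twist":0,"grip":-1},{"dx":0.04,"dy":-0.007,"dz":0.0072,"twist":0,"grip":-1},{"dx":0.05,"dy":-0.009,"dz":0.006,"twist":0,"grip":-1}]'
python3 -m crank '[{"dx":0.006,"dy":-0.001,"dz":0,"twist":0,"grip":-1},{"dx":0.012,"dy":-0.002,"dz":0,"twist":0,"grip":-1},{"dx":0.018,"dy":-0.003,"dz":0,"twist":0,"grip":-1},{"dx":0.018,"dy":-0.003,"dz":0,"twist":0,"grip":-1},{"dx":0.018,"dy":-0.003,"dz":0,"twist":0,"grip":-1}]'
python3 - <<'E'
from h import *
s=arm.grab_frame("scene")[120:280,180:390];w=arm.grab_frame("wrist")
cv2.imwrite("pics/f.png",np.hstack([cv2.resize(w,(400,300)),cv2.resize(s,(400,300))])[:,:,::-1])
E
```

```text
t: 8.52
eef_pos: [0.5711, 0.1044, 0.1617]
ee_rot: [-3.141, -0.001, -0.178]
force: [0.2, 1.3, 0.4]
width: 0.0004
gripper_force: 0.2
t: 8.93
eef_pos: [0.621, 0.0952, 0.1668]
ee_rot: [-3.142, -0.0, -0.178]
force: [0.4, -0.0, -0.1]
width: 0.0005
gripper_force: 0.1
t: 9.35
eef_pos: [0.6378, 0.0923, 0.1666]
ee_rot: [3.141, 0.0, -0.179]
force: [-0.6, -0.3, 0.0]
width: 0.0006
gripper_force: 0.0
```

View pics/f.png

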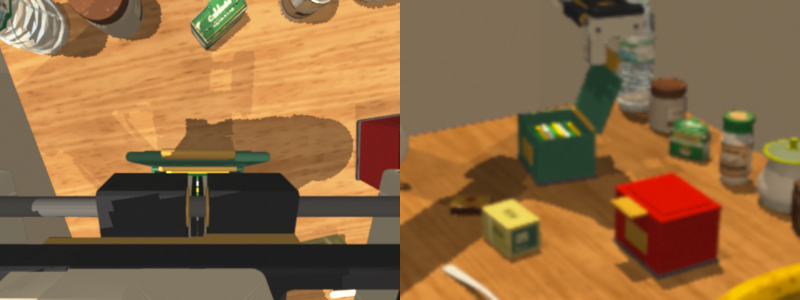

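The lid now leans back past upright. I'll back straight off and up, then check from above.

```bash
python3 -m crank '[{"dx":-0.02,"dy":0.0035,"dz":0,"twist":0,"grip":-1},{"dx":-0.05,"dy":0.009,"dz":0.005,"twist":0,"grip":-1},{"dx":-0.08,"dy":0.0145,"dz":0.02,"twist":0,"grip":-1},{"dx":-0.11,"dy":0.02,"dz":0.045,"twist":0,"grip":-1},{"dx":-0.14,"dy":0.025,"dz":0.065,"twist":0,"grip":-1}]'
python3 -m crank '[{"dx":-0.02,"dy":0.025,"dz":0.005,"twist":0,"grip":-1},{"dx":-0.04,"dy":0.05,"dz":0.01,"twist":0,"grip":-1},{"dx":-0.06,"dy":0.085,"dz":0.01,"twist":0,"grip":-1},{"dx":-0.08,"dy":0.12,"dz":0.01,"twist":0,"grip":-1},{"dx":-0.1,"dy":0.155,"dz":0.01,"twist":0,"grip":-1}]'
python3 -m crank '[{"dx":0,"dy":0.035,"dz":0,"twist":0,"grip":-1},{"dx":0,"dy":0.07,"dz":0,"twist":0,"grip":-1},{"dx":0,"dy":0.1,"dz":0,"twist":0,"grip":-1},{"dx":0,"dy":0.1,"dz":0,"twist":0,"grip":-1},{"dx":0,"dy":0.1,"dz":0,"twist":0,"grip":-1}]'
python3 - <<'E'
from h import *
a=cv2.imread("pics/top0.png");t=arm.grab_frame("top")[:,:,::-1]
cv2.imwrite("pics/top1.png",t)
cv2.imwrite("pics/g.png",np.hstack([cv2.resize(x[70:350,110:430],(400,350)) for x in(a,t)]))
E
```

```text
t: 9.87
eef_pos: [0.4961, 0.1173, 0.2327]
ee_rot: [3.141, 0.0, -0.178]
force: [-0.2, 1.2, 0.4]
width: 0.0006
gripper_force: 0.0
t: 10.28
eef_pos: [0.3962, 0.2735, 0.2428]
ee_rot: [-3.14, -0.001, -0.178]
force: [1.6, 0.7, 0.4]
width: 0.0008
gripper_force: 0.0
t: 10.7
eef_pos: [0.397, 0.3736, 0.2414]
ee_rot: [3.141, 0.0, -0.176]
force: [-0.4, 0.0, -0.3]
width: 0.0007
gripper_force: 0.0
```

View pics/g.png

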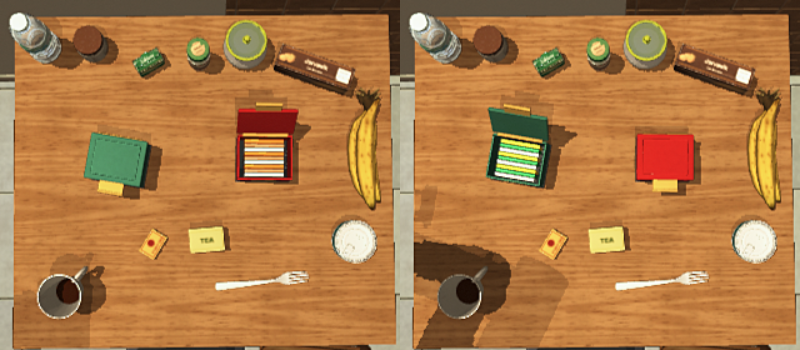

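In the after view the red lid is shut and the green lid leans back open. Both caddies and everything else are where they started, and the arm is clear.

```bash
python3 -c "
from station import arm
print(arm.job_done())"
```

```text
the job is handed in; nothing more can be done
None
```

The red caddy's lid is shut and the green caddy's lid was flipped up by its tab and stays open by itself; nothing else moved visibly in the final top view, and the job was handed in at about 11 s of robot time.

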